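# Seat a canvas in the jig and snap the toggle clamp shut

## Task

With the fingertips, push the small blank canvas along the channel of the jig until it sits right up against the end stop, sliding it flat without lifting it. Then push the upright lever of the toggle clamp outward past its dead point until it snaps down into lock, so that the rubber foot holds the canvas against the board. Leave the bottles and other things standing around where they are.

Things in the scene. Friction and masses are not known exactly. Their poses are not given: they have to be found in the camera images.
- jig: Plywood jig fixed on the bench; place and yaw vary. Origin on the bench top under its channel's centre line; x along the channel to the end stop, y across towards the clamp. Board x -135 to 135, y -75 to 140, 15 mm thick. Two rails, 10 mm high above the board, x -85 to 105, leave a channel 105 mm wide, open at the -x end.
- stop_face (a point): Middle of the foot of the wooden end stop's inner face, on the board: x = 105, y = 0, z = 15 mm in the jig frame. The stop is 130 mm wide, 28 mm high above the board.
- canvas: Small loose, rigid blank canvas on a wooden stretcher, white top, 130 (x) x 100 (y) x 20 mm, 0.15-0.3 kg; origin at the centre of its underside. Lies flat on the board between the rails (2.5 mm play each side), its top 35 mm above the bench, 35 to 65 mm short of the stop. Against the stop its origin is at x = 40 mm in the jig frame. Slides at 1 to 4 N.
- clamp: Steel toggle clamp fixed on the board at the channel's +y side, axes as the jig's; origin under its foot plate (44 x 60 mm) at y = 100, z = 15, x = 25 to 65 mm (varies) in the jig frame. Its pressing arm (18 mm wide), hinged at y = -15, z = 50 in the clamp frame, stands open at 63 degrees over the channel, top 135 mm above the bench; it swings down level as the lever goes over.
- lever (a joint): The clamp's lever, rad. 0 = open: upright, held by the over-centre spring. It turns outward, away from the channel (to jig +y), and down; 1.5 = locked, almost level, pointing to jig +y. Dead point at 0.75: short of it the lever springs back upright, past it it snaps to lock by itself. About 7 N at 100 mm from the hinge starts it, falling to nothing at the dead point.
- lever_hinge (a point): Lever's hinge axis (parallel to jig x), 55 mm above the bench, at y = 12, z = 40 mm in the clamp frame.
- lever_tip (a point): Free end of the lever, on its centre line, 120 mm from the hinge (175 mm above the bench when open). The lever's outer 75 mm is a round black rubber grip 18 mm in diameter.
- foot: Sprung rubber foot, 20 mm across, under the end of the pressing arm; origin where its stem passes the arm, 65 mm from the arm's hinge, 33 mm above its pressing face. With the clamp locked it presses on the canvas with about 4 N, 20 mm to the +y side of the channel's centre line.
- tall_bottle: Bystander standing loose on the bench: a closed paint bottle, 60 mm across, 170 mm tall; origin at the centre of its underside.
- dark_bottle: Bystander standing loose on the bench: a closed black bottle, 54 mm across, 140 mm tall; origin at the centre of its underside.
- cup: Bystander standing loose on the bench: an empty clear plastic cup, 72 mm across, 85 mm tall; origin at the centre of its underside.
- paint_jar: Bystander standing loose on the bench: a lidded paint jar, 56 mm across, 50 mm tall; origin at the centre of its underside.
- glue_stick: Bystander standing loose on the bench: an upright glue stick, 25 mm across, 90 mm tall; origin at the centre of its underside.
- wood_block: Bystander standing loose on the bench: an offcut of wood, 90 x 45 x 30 mm, lying flat; origin at the centre of its underside.
Mind the look-alikes: they are no part of the job. What is shaped like the canvas but purple is not meant.

How it is judged:
On the way, in this order (a step that is already met when the one before it is completed fails the run):
1. the canvas is against the end stop while the clamp is still open (x of canvas in the frame of jig above 0.0365 m and z of canvas in the frame of jig below 0.018 m and value of joint lever below 0.4 rad), for 0.1 s.
2. the lever is over its dead point and locked (value of joint lever above 1.4 rad), for 0.2 s.
At the end, for the whole second after the job is handed in: The canvas lies flat in the channel within 3.5 mm of the end stop (its origin beyond x = 36.5 mm, within 6 mm of the centre line), at rest; the lever is locked (beyond 1.42 rad) and the foot presses on the canvas with more than 1.5 N; every bystander stands upright within 30 mm of where it was (x of canvas in the frame of jig above 0.0365 m and z of canvas in the frame of jig below 0.018 m and y of canvas in the frame of jig between -0.006 and 0.006 m and value of joint lever above 1.42 rad and contact force between foot and canvas above 1.5 N and linear speed of canvas below 0.01 m/s and distance of each of tall_bottle, dark_bottle, cup, paint_jar, glue_stick, wood_block from where it was at the start of the episode below 0.03 m and angle between each of tall_bottle, dark_bottle, cup, paint_jar, glue_stick, wood_block's own z axis and vertical below 0.3 rad); the robot touches nothing.
It fails at once if the canvas is lifted off the board (12 mm) or tipped (0.2 rad) (z of canvas in the frame of jig above 0.027 m or angle between canvas's own z axis and vertical above 0.2 rad).
It fails at once if a bystander is shifted by more than 30 mm, lifted or knocked over (distance of any of tall_bottle, dark_bottle, cup, paint_jar, glue_stick, wood_block from where it was at the start of the episode above 0.03 m or angle between any of tall_bottle, dark_bottle, cup, paint_jar, glue_stick, wood_block's own z axis and vertical above 0.3 rad).
It also fails if it takes over 48 s, if anything falls off the work surface, if the arm or the gripper's body presses on something with over 40 N, if the wrist force passes 120 N, or if a joint passes its speed limit or range.

## Robot

A 6-joint arm with a two-finger parallel gripper is mounted at the origin on the work surface. World frame = base frame: x ahead of the robot, y to its left, z up, the work surface at z = 0. Lengths are in m, angles in rad, forces in N, time in s.
With the tool pointing down it reaches from about 0.3 to 0.775 m from the base axis. Payload 14.6 kg.
Tool frame: the origin (TCP) lies midway between the tips of the shut fingers; the grasp point (between the pads) lies 19 mm behind it; z points along the fingers, y is the direction in which the jaws open and shut (so a half turn about z gives the same grasp; the last joint's range is limited). The gripper opens to 94 mm and grips with 3 to 60 N. Pads are 16 mm wide; open, the fingers measure 119 mm over their backs; the gripper's body (75 mm by 177 mm) begins 78 mm behind the grasp point.
Start: joints at [-1.261, 0.3, 1.521, -0, 1.321, -0.067], TCP at [0.202, -0.511, 0.205] pointing down, gripper open.
Joint ranges: [-3.03, 3.03], [-0.79, 2.21], [0.23, 2.52], [-1.04, 4.18], [0, 3.07], [-2.55, 2.55]. Speed limits (rad/s): [2.22, 2.22, 2.57, 3.14, 3.14, 3.14].

## Interface

Orientations are given as [roll, pitch, yaw] about the fixed x, y, z axes, in that order (R = Rz(yaw) Ry(pitch) Rx(roll)).
In Python, from station import readout, imaging, job gives the robot as it stands.
- The arm moves only by the tool arm_command, never from a script. Its argument "increments" is a list of rows, each an object with "gripper": the opening, from 0 (shut) to 1 (fully open); "slide": the shift along the world's x, y, z in m, a list of three; "yaw": the turn about the world's z in rad. A call has 1 to 8 rows; each row is the pose to reach, as a shift and turn from the pose commanded when the call began; what a row does not reach only later rows make up. A row lasts 1/8 s, in which the tool goes at most 62.5 mm and 10.7 degrees, less where a joint would pass 70% of its speed; a pose out of reach is approached as far as the arm can. A call with a gripper value outside its range is refused whole. The fingers move at their own pace and stop on an object; "grip_force" is the grip in N (left out, the last holds). Time passes only in rows, so rows that repeat a pose let the fingers close. It gives the time, the measured TCP pose, the force and the opening at its end, in the units of the state.
- readout.get_obs(): the state, without advancing time (a new reading comes with each control period).
- imaging.camera(name): name is "side" or "top"; returns a dict with "color" (420x560x3 uint8, red, green, blue), "mtx" (3x3 intrinsics, pixels), "D" ([k1, k2, p1, p2, k3] as OpenCV has them; the pictures are not rectified), "rvec" (rotation vector, rad) and "tvec" (3), from world to camera coordinates, as OpenCV has them. Camera axes: x right, y down, z forward; pixel columns grow to the right and rows downward; lengths in m; the calibration is good to about 2 mm. A picture is of the moment at which its call begins. There is no depth.
- job.hand_in(): hands the job in, once; it reports no verdict.
The state is a dict: "time_s": time; "qpos": joint angles; "joint_vel": joint speeds; "tau": joint torques, N m; "ee_pos": TCP position; "eef_rot": TCP orientation; "force": force on the tool from outside, world axes, zero at the start; "moment": the same for the moment, N m; "grip_width": finger opening in m.
Only numpy, scipy, OpenCV 4.12 (cv2) and the standard library are available. Lean on these libraries where they do the work, as an engineer would, in place of code of your own. Each camera call takes 0.05 s, during which the arm holds its last target. There are 200 camera calls.

## Working session

There is one attempt and no reset: what is moved stays moved. The work goes in short steps, Python scripts to look and compute and a tool call to move; the robot and the scene stay as the last step left them, time stands still between calls to the robot, and variables do not carry over. Pictures are saved under pics/ and viewed, about 8 in all and at most 12, crops included, and the job is handed in when it is done.

Besides the shell and the picture viewer there is one more tool, called after "Call:" by a JSON object that holds its "name" and its "arguments". arm_command: Moves the arm, as the interface text tells. Its arguments: {"type":"object","properties":{"increments":{"type":"array","items":{"type":"object","properties":{"gripper":{"type":"number"},"slide":{"type":"array","items":{"type":"number"}},"yaw":{"type":"number"}}}},"grip_force":{"type":"number"}},"required":["increments"]}

```bash
mkdir -p pics; cat > h.py <<'E'
import numpy as np, cv2
from station import readout, imaging, job
def cam(n):
    c=imaging.camera(n); c['R']=cv2.Rodrigues(np.array(c['rvec'],float))[0]; c['t']=np.array(c['tvec'],float).ravel(); return c
def ray(c,uv):
    p=cv2.undistortPoints(np.array(uv,float).reshape(-1,1,2),np.array(c['mtx'],float),np.array(c['D'],float)).reshape(-1,2)
    d=np.c_[p,np.ones(len(p))]@c['R']; return -c['R'].T@c['t'],d
def onz(c,uv,z):
    o,d=ray(c,uv); return o+d*((z-o[2])/d[:,2])[:,None]
def proj(c,P):
    return cv2.projectPoints(np.array(P,float).reshape(-1,3),np.array(c['rvec'],float),np.array(c['tvec'],float),np.array(c['mtx'],float),np.array(c['D'],float))[0].reshape(-1,2)
def save(n,im): cv2.imwrite('pics/'+n+'.png',cv2.cvtColor(im,cv2.COLOR_RGB2BGR))
E
python3 - <<'E'
from h import *
import pickle
C={n:cam(n) for n in('top','side')}; pickle.dump(C,open('c0.pkl','wb'))
for n in C: save(n+'0',C[n]['color']); print(n,-C[n]['R'].T@C[n]['t'])
print(readout.get_obs())
E
```

```text
top [ 0.49775192 -0.0769674   1.25089675]
side [ 0.41608945 -0.77421186  0.85058483]
{'time_s': 0.1, 'qpos': array([-1.26060568e+00,  3.00433339e-01,  1.52150925e+00, -6.64615179e-06,
        1.32075856e+00, -6.65812721e-02]), 'joint_vel': array([ 4.71525797e-05, -9.91035058e-04, -2.77451478e-03,  7.64367310e-04,
        1.70539954e-03,  3.94055110e-04]), 'tau': array([-3.31135161e-04, -5.32643545e+01, -3.53282082e+01,  7.08812289e-02,
        2.35169084e-02, -3.68366636e-05]), 'ee_pos': array([ 0.20228568, -0.51118241,  0.20493745]), 'eef_rot': array([-3.14048619e+00, -6.73269899e-05,  3.76773527e-01]), 'force': array([-0.18999082,  0.29227388,  0.52743207]), 'moment': array([ 0.02681678,  0.01788331, -0.01044506]), 'grip_width': 0.09413381667233772}
```

View pics/top0.png

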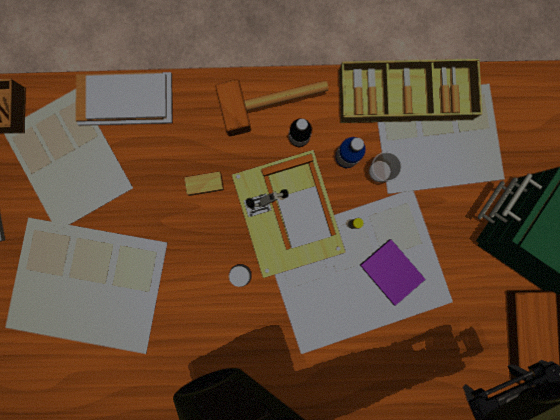

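View pics/side0.png

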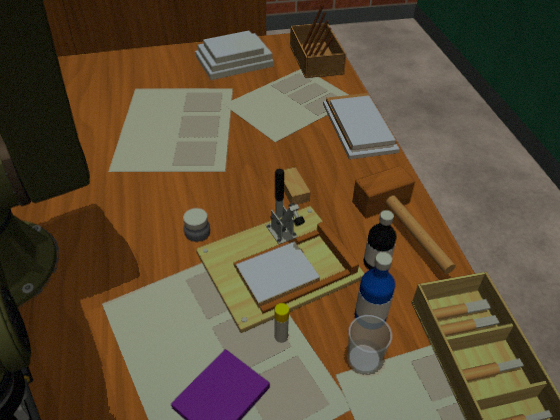

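```bash
python3 - <<'E'
from h import *
import pickle
C=pickle.load(open('c0.pkl','rb'))
a=C['top']['color'][140:290,170:410]; 
a=cv2.convertScaleAbs(a,alpha=1.6)
save('topz',cv2.resize(a,None,fx=3.3,fy=3.3,interpolation=cv2.INTER_CUBIC))
b=cv2.convertScaleAbs(C['side']['color'][160:335,180:400],alpha=1.6)
save('sidez',cv2.resize(b,None,fx=3.3,fy=3.3,interpolation=cv2.INTER_CUBIC))
E
```

```text
(no output)
```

View pics/topz.png

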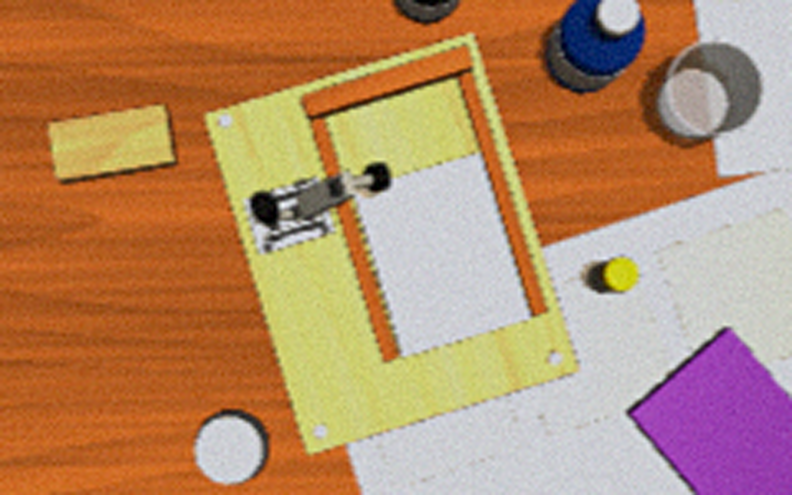

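View pics/sidez.png

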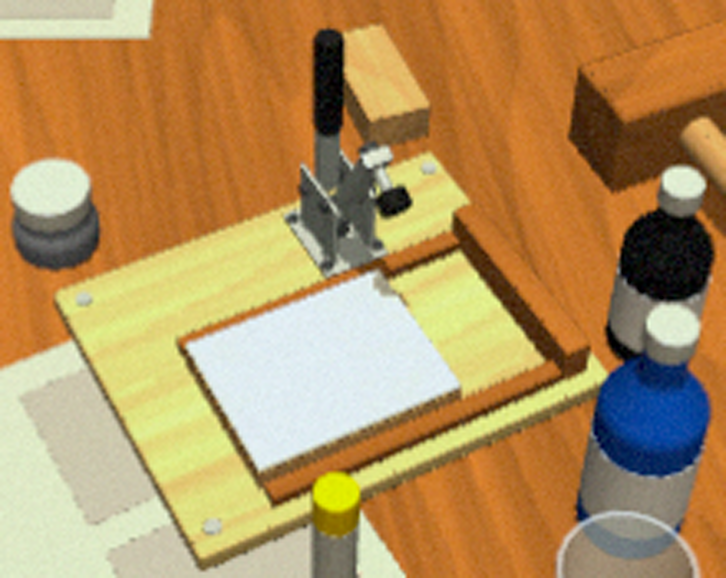

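Top zoom: board corners (207,115), (473,35), (578,370), (308,452); canvas near edge from (400,357) to (532,315); lever tip (265,208); clamp foot plate centre about (290,215). Now I fit the jig pose from these.

```bash
python3 - <<'E'
from h import *
import pickle
C=pickle.load(open('c0.pkl','rb')); T=C['top']; S=C['side']
f=lambda p:(np.array(p,float)+.5)/3.3-.5+[170,140]
g=lambda p:(np.array(p,float)+.5)/3.3-.5+[180,160]
W=onz(T,f([(207,115),(473,35),(578,370),(308,452)]),.015)[:,:2]
J=np.array([(135,140),(135,-75),(-135,-75),(-135,140)])/1e3
print(W, [np.linalg.norm(W[i]-W[i-1]) for i in range(4)])
a=J-J.mean(0);b=W-W.mean(0);yaw=np.arctan2((a[:,0]*b[:,1]-a[:,1]*b[:,0]).sum(),(a*b).sum())
R=np.array([[np.cos(yaw),-np.sin(yaw)],[np.sin(yaw),np.cos(yaw)]]);o=W.mean(0)-R@J.mean(0)
print('yaw',yaw,'o',o,'res',W-(J@R.T+o))
np.savez('jig.npz',R=R,o=o,yaw=yaw)
tj=lambda P:(P[:,:2]-o)@R
print('canvas near',tj(onz(T,f([(400,357),(532,315)]),.035)), 'far right',tj(onz(T,f([(481,155)]),.035)))
print('side canvas',tj(onz(S,g([(185,345),(260,472),(460,386),(375,270)]),.035)))
print('stop top inner',tj(onz(T,f([(308,117),(470,70)]),.043)))
print('lever tip top',tj(onz(T,f([(265,207)]),.175)),'side',tj(onz(S,g([(329,36)]),.175)))
print('plate',tj(onz(T,f([(265,252),(333,230),(248,200)]),.016)),'side',tj(onz(S,g([(285,219),(330,277),(383,252)]),.016)))
for n,p,z in [('jar',(231,447),.05),('glue',(621,274),.09),('tall',(617,15),.17),('cup',(712,85),.085),('block',(112,143),.03)]:
  w=onz(T,f([p]),z); print(n,w,tj(w))
E
```

```text
[[ 0.66657079  0.02751738]
 [ 0.72282403 -0.17611125]
 [ 0.4668871  -0.24726318]
 [ 0.41084433 -0.04320595]] [np.float64(0.265325864004012), np.float64(0.21125588064930179), np.float64(0.26564320085650767), np.float64(0.21161320526707822)]
yaw 0.2698253300419004 o [ 0.57544487 -0.14108982] res [[-0.0016706  -0.00231326]
 [-0.00272842  0.00127886]
 [ 0.00156537  0.00209896]
 [ 0.00283365 -0.00106456]]
canvas near [[-0.08433653  0.05212831]
 [-0.08310297 -0.05042063]] far right [[ 0.0415745  -0.04950386]]
side canvas [[-0.08418516  0.05049928]
 [-0.08458361 -0.0500005 ]
 [ 0.04379888 -0.04923108]
 [ 0.04295609  0.05092852]]
stop top inner [[ 0.10524296  0.0657098 ]
 [ 0.10393472 -0.05960789]]
lever tip top [[0.03857497 0.11183357]] side [[0.04279416 0.11388048]]
plate [[0.02023196 0.12593411]
 [0.02124206 0.0720783 ]
 [0.06162816 0.12693327]] side [[0.02106221 0.12974997]
 [0.02382343 0.07304545]
 [0.06318909 0.07625066]]
jar [[0.41829067 0.01174167 0.05      ]] [[-0.11072873  0.18919317]]
glue [[ 0.53567077 -0.2697022   0.09      ]] [[-0.07261828 -0.11335655]]
tall [[ 0.70571002 -0.26009016  0.17      ]] [[ 0.09383073 -0.14941849]]
cup [[ 0.66965989 -0.34079783  0.085     ]] [[ 0.0375713  -0.21759632]]
block [[0.64521293 0.09781165 0.03      ]] [[0.13092599 0.21165982]]
```

Call:
{"name": "arm_command", "arguments": {"increments": [{"slide": [0.03, 0.042, 0], "yaw": -0.05, "gripper": 0.6}, {"slide": [0.066, 0.085, 0], "yaw": -0.107, "gripper": 0.6}, {"slide": [0.1, 0.13, 0], "yaw": -0.107, "gripper": 0.6}, {"slide": [0.135, 0.175, 0], "yaw": -0.107, "gripper": 0.6}, {"slide": [0.17, 0.22, 0], "yaw": -0.107, "gripper": 0.6}, {"slide": [0.205, 0.265, 0], "yaw": -0.107, "gripper": 0.6}, {"slide": [0.235, 0.305, 0], "yaw": -0.107, "gripper": 0.6}, {"slide": [0.262, 0.339, 0], "yaw": -0.107, "gripper": 0.6}]}}

```text
time_s: 1.1
ee_pos: [0.4651, -0.1707, 0.2053]
eef_rot: [-3.141, 0.0, 0.271]
force: [0.4, -0.7, 0.0]
grip_width: 0.0566
```

Call:
{"name": "arm_command", "arguments": {"increments": [{"slide": [0, 0, -0.04], "gripper": 0.6}, {"slide": [0, 0, -0.08], "gripper": 0.6}, {"slide": [0, 0, -0.115], "gripper": 0.6}, {"slide": [0, 0, -0.14], "gripper": 0.6}, {"slide": [0, 0, -0.14], "gripper": 0.6}]}}

```text
invalid input
```

```bash
python3 - <<'E'
from h import *
j=np.load('jig.npz');o=readout.get_obs();print(o['ee_pos'],o['eef_rot'],(o['ee_pos'][:2]-j['o'])@j['R'],o['force'],o['grip_width'])
a=cam('side')['color'][120:335,130:400]
save('s1',cv2.resize(cv2.convertScaleAbs(a,alpha=1.6),None,fx=2.7,fy=2.7))
E
```

```text
[ 0.46514087 -0.17065878  0.20529564] [-3.14135743e+00  2.46663862e-04  2.70547110e-01] [-0.11419491  0.00090389] [ 0.42865576 -0.70841112  0.03347182] 0.05657806391228525
```

View pics/s1.png

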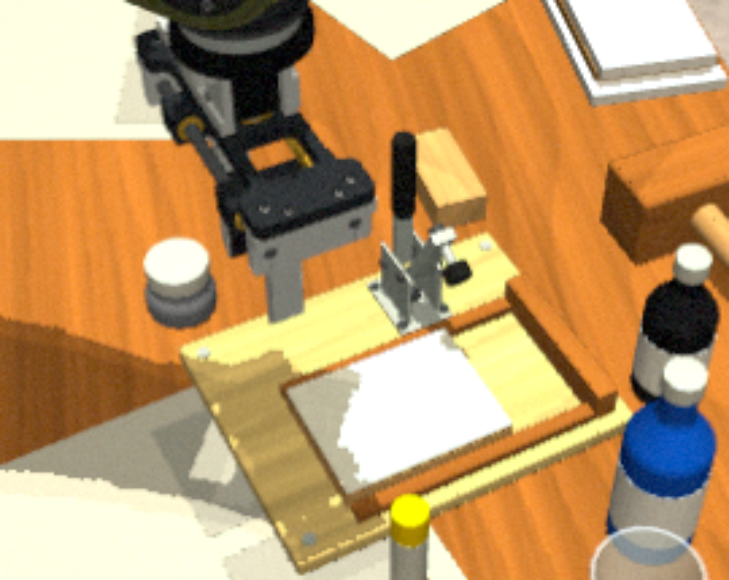

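The fingers hover over the open end of the channel and nothing is in the way. The second move was refused, probably because it had no yaw field, so I'll include yaw from now on.

Call:
{"name": "arm_command", "arguments": {"increments": [{"slide": [0, 0, -0.05], "yaw": 0, "gripper": 0.6}, {"slide": [0, 0, -0.1], "yaw": 0, "gripper": 0.6}, {"slide": [0, 0, -0.14], "yaw": 0, "gripper": 0.6}, {"slide": [0, 0, -0.165], "yaw": 0, "gripper": 0.6}, {"slide": [0, 0, -0.18], "yaw": 0, "gripper": 0.6}, {"slide": [0, 0, -0.181], "yaw": 0, "gripper": 0.6}]}}

```text
time_s: 1.9
ee_pos: [0.4641, -0.1723, 0.024]
eef_rot: [-3.141, 0.001, 0.27]
force: [-0.3, 1.0, -0.5]
grip_width: 0.0563
```

Call:
{"name": "arm_command", "arguments": {"increments": [{"slide": [0.008, 0.0021, 0], "yaw": 0, "gripper": 0.6}, {"slide": [0.0155, 0.0043, 0], "yaw": 0, "gripper": 0.6}, {"slide": [0.023, 0.0064, 0], "yaw": 0, "gripper": 0.6}, {"slide": [0.031, 0.0085, 0], "yaw": 0, "gripper": 0.6}, {"slide": [0.0385, 0.0107, 0], "yaw": 0, "gripper": 0.6}, {"slide": [0.0463, 0.0128, 0], "yaw": 0, "gripper": 0.6}, {"slide": [0.054, 0.0149, 0], "yaw": 0, "gripper": 0.6}, {"slide": [0.0617, 0.0171, 0], "yaw": 0, "gripper": 0.6}]}}

```text
time_s: 2.9
ee_pos: [0.5265, -0.1552, 0.0244]
eef_rot: [-3.142, 0.0, 0.27]
force: [-2.3, -1.6, 2.7]
grip_width: 0.0566
```

Call:
{"name": "arm_command", "arguments": {"increments": [{"slide": [0.0039, 0.0011, 0], "yaw": 0, "gripper": 0.6}, {"slide": [0.0077, 0.0021, 0], "yaw": 0, "gripper": 0.6}, {"slide": [0.0106, 0.0029, 0], "yaw": 0, "gripper": 0.6}, {"slide": [0.0125, 0.0035, 0], "yaw": 0, "gripper": 0.6}, {"slide": [0.0125, 0.0035, 0], "yaw": 0, "gripper": 0.6}]}}

```text
time_s: 3.52
ee_pos: [0.5387, -0.1517, 0.0244]
eef_rot: [3.142, -0.0, 0.27]
force: [-0.0, -0.6, -0.5]
grip_width: 0.0562
```

Call:
{"name": "arm_command", "arguments": {"increments": [{"slide": [0.0019, 0.0005, 0], "yaw": 0, "gripper": 0.6}, {"slide": [0.0029, 0.0008, 0], "yaw": 0, "gripper": 0.6}, {"slide": [0.0039, 0.0011, 0], "yaw": 0, "gripper": 0.6}]}}

```text
time_s: 3.9
ee_pos: [0.5422, -0.1508, 0.0244]
eef_rot: [-3.141, 0.001, 0.27]
force: [-8.3, -3.1, 5.5]
grip_width: 0.0564
```

```bash
python3 - <<'E'
from h import *
j=np.load('jig.npz');o=readout.get_obs();print((o['ee_pos'][:2]-j['o'])@j['R'],o['force'])
c=cam('side');save('s2',cv2.resize(cv2.convertScaleAbs(c['color'][160:335,180:400],alpha=1.6),None,fx=3.3,fy=3.3,interpolation=cv2.INTER_CUBIC))
E
```

```text
[-0.03465029 -0.00046851] [-8.29056448 -3.14318211  5.52519745]
```

View pics/s2.png

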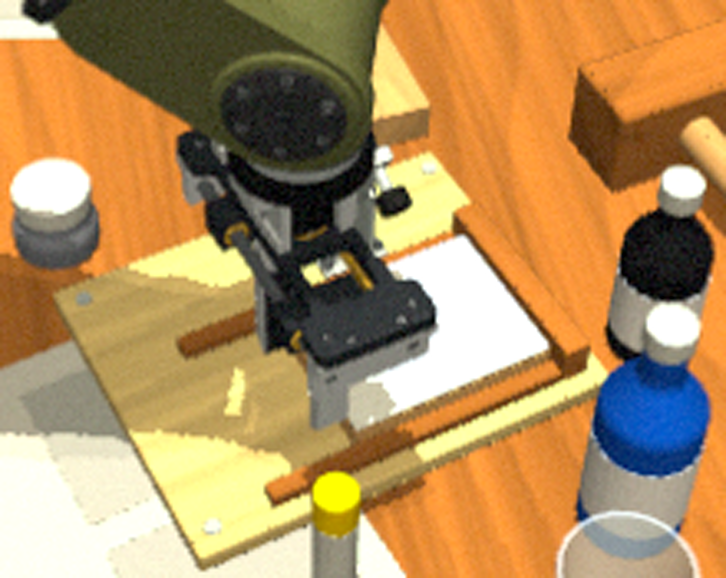

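The canvas's far edge, (465,237) to (550,350), is at or nearly at the stop. I'll press a little further: if the force climbs, it's in contact.

Call:
{"name": "arm_command", "arguments": {"increments": [{"slide": [0.001, 0.0003, 0], "yaw": 0, "gripper": 0.6}, {"slide": [0.0019, 0.0005, 0], "yaw": 0, "gripper": 0.6}, {"slide": [0.0019, 0.0005, 0], "yaw": 0, "gripper": 0.6}]}}

```text
time_s: 4.32
ee_pos: [0.5423, -0.1508, 0.0244]
eef_rot: [-3.141, 0.005, 0.27]
force: [-18.7, -5.1, 11.6]
grip_width: 0.0566
```

Position held and the force doubled, so the canvas is firmly on the stop. I'll back off and lift clear.

Call:
{"name": "arm_command", "arguments": {"increments": [{"slide": [-0.008, -0.002, 0], "yaw": 0, "gripper": 0.6}, {"slide": [-0.024, -0.0066, 0], "yaw": 0, "gripper": 0.6}, {"slide": [-0.043, -0.012, 0], "yaw": 0, "gripper": 0.6}, {"slide": [-0.043, -0.012, 0.04], "yaw": 0, "gripper": 0.6}, {"slide": [-0.043, -0.012, 0.09], "yaw": 0, "gripper": 0.3}, {"slide": [-0.043, -0.012, 0.14], "yaw": 0, "gripper": 0}, {"slide": [-0.043, -0.012, 0.18], "yaw": 0, "gripper": 0}, {"slide": [-0.043, -0.012, 0.2], "yaw": 0, "gripper": 0}]}}

```text
time_s: 5.32
ee_pos: [0.5019, -0.1623, 0.2269]
eef_rot: [3.14, -0.003, 0.27]
force: [0.3, 0.0, -0.6]
grip_width: 0.0197
```

```bash
python3 - <<'E'
from h import *
j=np.load('jig.npz');o=readout.get_obs();print(o['ee_pos'],o['grip_width'],o['force'])
R=j['R']
print('delta to (.0415,.065):',j['o']+R@[.0415,.065]-o['ee_pos'][:2])
E
```

```text
[ 0.50186747 -0.16229971  0.22693608] 0.019665731646787536 [ 0.27258447  0.04102347 -0.60608764]
delta to (.0415,.065): [0.09624922 0.0949204 ]
```

Call:
{"name": "arm_command", "arguments": {"increments": [{"slide": [0.032, 0.032, 0], "yaw": 0, "gripper": 0}, {"slide": [0.064, 0.064, 0], "yaw": 0, "gripper": 0}, {"slide": [0.09, 0.089, 0], "yaw": 0, "gripper": 0}, {"slide": [0.0965, 0.095, 0], "yaw": 0, "gripper": 0}, {"slide": [0.0965, 0.095, -0.03], "yaw": 0, "gripper": 0}, {"slide": [0.0965, 0.095, -0.06], "yaw": 0, "gripper": 0}, {"slide": [0.0965, 0.095, -0.08], "yaw": 0, "gripper": 0}, {"slide": [0.0965, 0.095, -0.08], "yaw": 0, "gripper": 0}], "grip_force": 30}}

```text
time_s: 6.32
ee_pos: [0.5969, -0.0677, 0.1434]
eef_rot: [-3.141, 0.002, 0.269]
force: [0.3, -0.5, 0.8]
grip_width: 0.0002
```

```bash
python3 - <<'E'
from h import *
j=np.load('jig.npz');o=readout.get_obs();print(o['ee_pos'],o['grip_width'],o['force'],(o['ee_pos'][:2]-j['o'])@j['R'])
c=cam('side');save('s3',cv2.resize(cv2.convertScaleAbs(c['color'][120:300,200:400],alpha=1.6),None,fx=3.3,fy=3.3,interpolation=cv2.INTER_CUBIC))
E
```

```text
[ 0.5969219  -0.06768914  0.14335352] 0.00021773924086282504 [ 0.3042618  -0.50876849  0.78599039] [0.04026585 0.06501987]
```

View pics/s3.png

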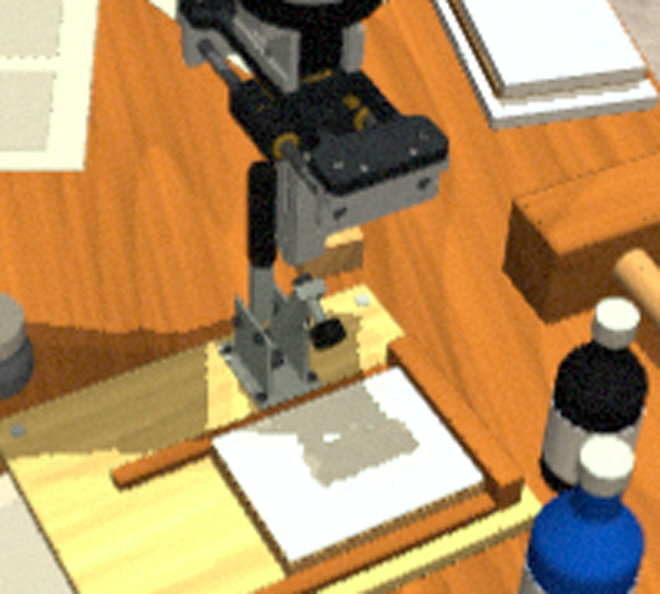

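The canvas is at the stop, at (390,365) to (485,490). The shut fingers are just on the channel side of the upright lever grip at (262,215), above the pressing arm. I'll push outward along the lever's arc.

Call:
{"name": "arm_command", "arguments": {"increments": [{"slide": [-0.004, 0.0145, 0], "yaw": 0, "gripper": 0}, {"slide": [-0.0069, 0.025, 0], "yaw": 0, "gripper": 0}, {"slide": [-0.0099, 0.0357, -0.001], "yaw": 0, "gripper": 0}, {"slide": [-0.0128, 0.0463, -0.003], "yaw": 0, "gripper": 0}, {"slide": [-0.0157, 0.0569, -0.006], "yaw": 0, "gripper": 0}]}}

```text
time_s: 7.0
ee_pos: [0.5828, -0.01, 0.1401]
eef_rot: [3.139, -0.003, 0.27]
force: [1.4, -4.6, 6.2]
grip_width: 0.0005
```

Call:
{"name": "arm_command", "arguments": {"increments": [{"slide": [-0.0024, 0.0087, -0.004], "yaw": 0, "gripper": 0}, {"slide": [-0.0048, 0.0173, -0.008], "yaw": 0, "gripper": 0}, {"slide": [-0.0072, 0.026, -0.014], "yaw": 0, "gripper": 0}, {"slide": [-0.0104, 0.0376, -0.025], "yaw": 0, "gripper": 0}, {"slide": [-0.0128, 0.0463, -0.033], "yaw": 0, "gripper": 0}, {"slide": [-0.0128, 0.0463, -0.033], "yaw": 0, "gripper": 0}]}}

```text
time_s: 7.75
ee_pos: [0.5687, 0.0367, 0.1044]
eef_rot: [-3.141, 0.002, 0.271]
force: [-0.6, -0.7, -0.3]
grip_width: 0.0002
```

```bash
python3 - <<'E'
from h import *
j=np.load('jig.npz');o=readout.get_obs();print(o['ee_pos'],o['force'],(o['ee_pos'][:2]-j['o'])@j['R'])
c=cam('side');save('s4',cv2.resize(cv2.convertScaleAbs(c['color'][120:300,200:400],alpha=1.6),None,fx=3.3,fy=3.3,interpolation=cv2.INTER_CUBIC))
E
```

```text
[0.56868621 0.03673781 0.10442138] [-0.64097894 -0.73736571 -0.26824876] [0.04088817 0.17319499]
```

View pics/s4.png

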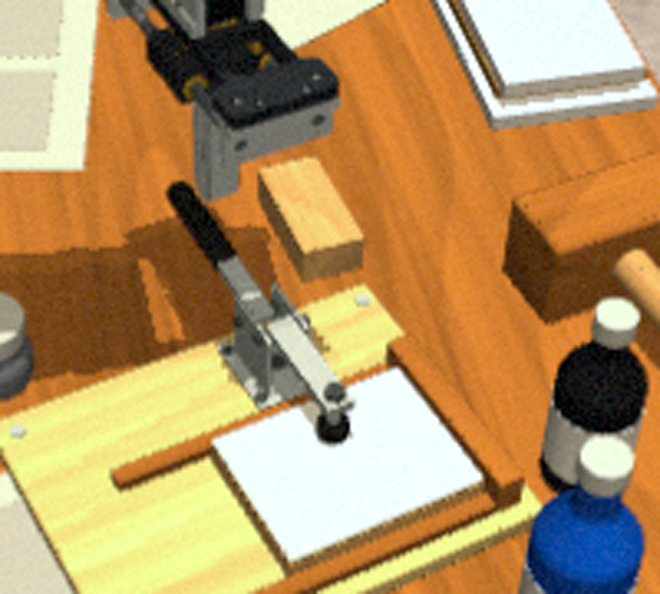

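The lever is down and pointing outward (tip at (180,190)), and the foot at (333,428) is on the canvas. I'll lift straight away, then check the lever angle and the canvas position.

Call:
{"name": "arm_command", "arguments": {"increments": [{"slide": [0, 0, 0.03], "yaw": 0, "gripper": 0}, {"slide": [0, 0, 0.07], "yaw": 0, "gripper": 0}, {"slide": [0, 0, 0.12], "yaw": 0, "gripper": 0}, {"slide": [-0.05, 0, 0.15], "yaw": 0, "gripper": 0}, {"slide": [-0.1, 0, 0.16], "yaw": 0, "gripper": 0}, {"slide": [-0.15, 0, 0.16], "yaw": 0, "gripper": 0}, {"slide": [-0.2, 0, 0.16], "yaw": 0, "gripper": 0}, {"slide": [-0.2, 0, 0.16], "yaw": 0, "gripper": 0}]}}

```text
time_s: 8.8
ee_pos: [0.3678, 0.0359, 0.2665]
eef_rot: [3.141, -0.003, 0.27]
force: [0.7, 0.7, 0.3]
grip_width: 0.0009
```

```bash
python3 - <<'E'
from h import *
j=np.load('jig.npz');o=readout.get_obs();print(o['ee_pos'],o['force'],np.abs(o['joint_vel']).max())
t=cam('top');c=cam('side')
a=cv2.convertScaleAbs(t['color'][110:290,170:410],alpha=1.5); b=cv2.convertScaleAbs(c['color'][120:345,160:400],alpha=1.5)
save('fin',np.vstack([cv2.resize(a,None,fx=1.45,fy=1.45),cv2.resize(b,None,fx=1.45,fy=1.45)]))
m=(c['color'].min(2)>120)&(np.ptp(c['color'],axis=2)<40)
m=m.astype(np.uint8); m[:210]=0;m[330:]=0;m[:,:225]=0;m[:,350:]=0
n,l,s,_=cv2.connectedComponentsWithStats(m);k=1+s[1:,4].argmax();print(s[k])
h=cv2.findContours((l==k).astype(np.uint8),0,2)[0][0]
q=cv2.approxPolyDP(cv2.convexHull(h),6,True).reshape(-1,2)
print(q,(onz(c,q,.035)[:,:2]-j['o'])@j['R'])
# predicted lever tip pixels, locked vs 1.2 rad
for th in(1.2,1.4,1.5):
  y=.112+.12*np.sin(th);z=.055+.12*np.cos(th);w=j['o']+j['R']@[.0415,y];print(th,proj(c,[*w,z]))
E
```

```text
[0.36780508 0.03585525 0.26647865] [0.72387846 0.73846038 0.2814916 ] 0.08245921026040032
[ 265  232   81   57 2384]
[[320 232]
 [345 265]
 [287 288]
 [265 253]] [[ 0.10396197  0.04851246]
 [ 0.10288991 -0.04803617]
 [-0.02282335 -0.0447651 ]
 [-0.02115774  0.04989951]]
1.2 [[254.44287449 167.53924311]]
1.4 [[253.39375041 173.89631381]]
1.5 [[253.23649036 177.59687783]]
```

View pics/fin.png

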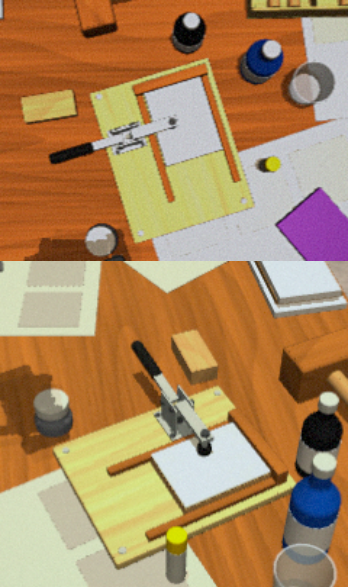

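The canvas's far edge measures 103–104 mm with the stop at 105, and the mask sits slightly inside the edge. The lever tip seen at about (254,178) matches 1.5 rad, and the bystanders stand where they were. Handing in.

```bash
python3 -c "
from station import job; print(job.hand_in())"
```

```text
the job is handed in; nothing more can be done
None
```

The canvas is against the end stop, the toggle clamp is locked over it, and I handed the job in at about 9 s on the robot's clock.

- **Canvas:** I pushed it about 60 mm along the channel with both fingertips. At the stop the force doubled from about 9 to 19 N with no further movement, so contact was firm. The last picture puts its far edge 1–2 mm short of the stop's measured position. That is within the calibration error and the limit.
- **Clamp:** I pushed the lever outward along its arc with the fingers shut until it snapped over. Its tip in the side view matches 1.5 rad, and the foot is on the canvas. The foot's force could not be measured.
- **End state:** the arm is clear and reads no contact force. The bystanders look upright and unmoved in the last pictures; I checked this by eye only.

The only hitch was one early move call that was refused, apparently because it left out the yaw value. I repeated it with yaw included, and nothing moved in between.

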